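# Shut the laptop and lift the multimeter out of its stand

### The job

The battery test is over. First lower the laptop's lid until it is fully shut; then draw the multimeter out of its desk stand, turn it to lie level with its display facing up, and hold it still with its middle over the closed laptop, at least 10 cm above the lid. Finish while holding it there in the gripper: do not put it down or let go, and leave the mouse, the battery pack and the mug where they are.

Things in the scene. Friction and masses are not known exactly. Their poses are not given: they have to be found in the camera images.
- laptop: Open 11-inch grey laptop: its base, a slab 190 (x) by 280 (y) by 18 mm, fixed to the bench. Origin: centre of its underside. x axis from the front edge (touchpad) to the hinge edge, y along the hinge, z up; the touchpad side faces the robot, give or take 0.2 rad. Laptop and multimeter stand may be on either side (one left, one right of the robot).
- laptop_lid (a joint): Angle of the laptop's lid, rad: 0 = shut on the base, grows as it opens, 1.57 = upright; starts between 1.55 and 1.95. The hinge is stiff: the lid stays at any angle and does not fall; no latch. Pushing near the free edge takes about 1 to 5 N. Below 0.035 counts as fully shut.
- lid_hinge (a point): Middle of the lid's hinge line: 95 mm along the laptop's +x from its origin, 18 mm above the bench. Turns with the lid: -x runs along the lid to its free edge, +z out of its outer face (up when shut), y along the hinge. The lid is a plate 190 mm long and 280 mm wide; its outer face lies 10 mm and its screen face 2 mm from the hinge line along +z.
- lid_edge (a point): Middle of the lid's free edge (the edge far from the hinge), on the outer face; same axes as lid_hinge.
- lid_middle (a point): Centre of the lid's outer face; same axes as lid_hinge. 28 mm above the bench when the lid is shut.
- stand: Dark multimeter stand, fixed to the bench: foot 120 (x) by 100 (y) by 12 mm and a pocket leaning back 30 degrees. Origin: centre of the foot's underside; x to the stand's back, z up; its front (-x) faces the robot's way, give or take 0.35 rad. Measured along the multimeter from its foot, the side cheeks (74 mm over all) reach 44 mm, the front wall 30 mm, the 44 mm wide back plate 80 mm.
- pocket_floor (a point): Centre of the pocket's floor, at x = -20 mm, z = 35 mm in the stand's frame; axes as the stand's. The multimeter's foot starts here, with 2 mm play at each side and 4 mm in front.
- meter: Grey handheld multimeter, a rounded bar 32 (x) by 60 (y) by 140 mm (z), 0.24 kg, loose, standing in the stand's pocket, leaning back 30 degrees with its display towards the robot. Origin: centre of its foot end. z axis from foot to top end (display near the top, flat dial below it), y across its width, x from display side to back: the display faces -x.
- meter_middle (a point): Centre of the multimeter, 70 mm along its z axis from its origin; axes as the multimeter's. Its 60 mm width can be gripped across the sides above the stand's cheeks, 50 to 130 mm from the foot. To draw it out, pull it along its own +z by 50 mm or more.
- mouse: White computer mouse 100 by 58 by 33 mm, loose, between the laptop and the stand. Origin: centre of its underside. To be left alone.
- pack: Blue battery pack, a bar 76 (x) by 210 (y) by 66 mm high, 0.95 kg, loose, at the far side of the bench. Origin: centre of its underside. To be left alone.
- mug: White mug, 80 mm across and 90 mm high with a handle, loose, off to the left. Origin: centre of its underside. To be left alone.
Things that resemble listed ones, but are neither listed nor needed, are in the scene too. Of the things like the meter, leave any that is green; of the rest the smaller one is meant. Leave any yellow look-alike of the stand alone.

How it is judged:
On the way, in this order (a step that is already met when the one before it is completed fails the run):
1. the laptop's lid is fully shut (value of joint laptop_lid below 0.035 rad), for 0.2 s.
2. the multimeter is out of its stand, in the gripper (distance between meter and pocket_floor above 0.05 m and contact force between meter and the fingers above 0.5 N and contact force between meter and stand below 0.1 N), for 0.2 s.
At the end, for the whole second after the job is handed in: The lid is shut (under 0.035 rad); the multimeter is in the fingers, still (under 0.04 m/s and 0.3 rad/s), level with its display up to within 17 degrees, its middle at least 0.12 m above the bench and within the lid's outline seen from above, touching neither laptop nor stand (value of joint laptop_lid below 0.035 rad and angle between meter's own x axis and vertical above 2.84 rad and height (world z) of meter_middle above 0.12 m and x of meter_middle in the frame of lid_middle between -0.095 and 0.095 m and y of meter_middle in the frame of lid_middle between -0.14 and 0.14 m and contact force between meter and the fingers above 0.5 N and contact force between meter and laptop below 0.1 N and contact force between meter and stand below 0.1 N and linear speed of meter below 0.04 m/s and angular speed of meter below 0.3 rad/s); the arm keeps its last pose, push and grip.
It fails at once if the mouse was moved by more than 3 cm (distance of mouse from where it was at the start of the episode above 0.03 m).
It fails at once if the battery pack was moved by more than 3 cm (distance of pack from where it was at the start of the episode above 0.03 m).
It fails at once if the mug was moved by more than 3 cm (distance of mug from where it was at the start of the episode above 0.03 m).
It also fails if it takes over 70 s, if anything falls off the work surface, if the arm or the gripper's body presses on something with over 40 N, if the wrist force passes 120 N, or if a joint passes its speed limit or range.

### The arm

A 6-joint arm with a two-finger parallel gripper is mounted at the origin on the work surface. World frame = base frame: x ahead of the robot, y to its left, z up, the work surface at z = 0. Lengths are in m, angles in rad, forces in N, time in s.
With the tool pointing down it reaches from about 0.375 to 0.975 m from the base axis. Payload 3.8 kg.
Tool frame: the origin (TCP) lies at the very end of the fingers, on their centre line; the grasp point (between the pads) lies 19 mm behind it (ctrl.grasp_offset is the distance from the TCP to the grasp point, in m); z points along the fingers, y is the line along which they close (so a half turn about z gives the same grasp; the last joint's range is limited). The gripper opens to 88 mm and grips with 3 to 60 N. Pads are 18 mm wide; open, the fingers measure 123 mm over their backs; the gripper's body (75 mm by 187 mm) begins 45 mm behind the grasp point.
Start: joints at [-1.355, 0.264, 1.604, -0, 1.274, -0.037], TCP at [0.169, -0.654, 0.239] pointing down, gripper open.
Joint ranges: [-2.63, 2.63], [-0.94, 2.18], [0.31, 2.57], [-1.31, 4.45], [0, 2.66], [-2.55, 2.55]. Speed limits (rad/s): [2.57, 2.57, 3.14, 3.14, 3.14, 3.14].

### API

Orientations are given as a unit quaternion [x, y, z, w].
In Python, from cell import ctrl gives the robot as it stands.
- The arm moves only by the tool send_rows, never from a script. Its argument "moves" is a list of rows, each a list of 2 entries, a list of its own where there are three numbers: the shift along the tool's x, y, z in cm, then the turn, a rotation vector about the tool's x, y, z in degrees. In form: [[[x, y, z], [ax, ay, az]], ...]. A call has exactly 8 rows; each row is the pose to reach, as a shift and turn from the pose commanded when the call began, along the tool's axes at that moment; what a row does not reach only later rows make up. A row lasts 1/12 s, in which the tool goes at most 41.7 mm and 7.16 degrees, less where a joint would pass 70% of its speed; a pose out of reach is approached as far as the arm can. A call with a gripper value outside its range is refused whole. "gripper" is the finger opening in cm, from 0 to 8.81, set as the call begins (left out, the last holds). The fingers move at their own pace and stop on an object; "squeeze" is the grip in N (left out, the last holds). Time passes only in rows, so rows that repeat a pose let the fingers close, or fill a call up. It gives the time, the measured TCP pose, the force, the opening and the grip force at its end, in the units of the state.
- ctrl.read_state(): the state, without advancing time (a new reading comes with each control period).
- ctrl.capture(name): name is "scene" or "top" or "wrist"; returns a dict with "pixels" (480x640x3 uint8, blue, green, red), "fov_y" (degrees; the focal length in pixels is half the picture's height over the tangent of half this angle, whatever the lens; pixels are square), "cx", "cy" (the principal point, pixels), "R" (3x3) and "t" (3): a world point X has camera coordinates R X + t; the wrist camera has in their place "tool_from_camera" (4x4, takes a point from camera to tool coordinates, whose origin is the TCP and whose axes are the flange's). Camera axes: x right, y down, z forward; pixel columns grow to the right and rows downward; lengths in m; the calibration is good to about 2 mm. A picture is of the moment at which its call begins: read the wrist's pose just before it. There is no depth.
- ctrl.close_job(): hands the job in; it is judged then, once.
The state is a dict: "t": time; "joint_positions": joint angles; "dq": joint speeds; "tau": joint torques, N m; "eef_pos": TCP position; "tcp_rot": TCP orientation; "contact_force": force on the tool from outside, world axes, zero at the start; "torque": the same for the moment, N m; "grip_width": opening from 0.0 (shut) to 1.0 (fully open); "finger_force": force on a finger pad.
Only numpy, scipy, OpenCV 4.12 (cv2) and the standard library are available. Lean on these libraries where they do the work, as an engineer would, in place of code of your own. Each camera call takes 0.05 s, during which the arm holds its last target. There are 200 camera calls.

## Working session

There is one attempt and no reset: what is moved stays moved. The work goes in short steps, Python scripts to look and compute and a tool call to move; the robot and the scene stay as the last step left them, time stands still between calls to the robot, and variables do not carry over. Pictures are saved under pics/ and viewed, at most 10 in all, crops included, and the job is handed in when it is done.

Besides the shell and the picture viewer there is one more tool, called after "Call:" by a JSON object that holds its "op" and its "data", one argument or row to a line. send_rows: Moves the arm, as the interface text tells. Its arguments: {"type":"object","properties":{"moves":{"type":"array"},"gripper":{"type":"number"},"squeeze":{"type":"number"}},"required":["moves"]}

```bash
ls; mkdir -p pics; python3 - <<'E'
from cell import ctrl
import cv2,pickle
s=ctrl.read_state();print({k:s[k] for k in('t','eef_pos','tcp_rot','contact_force','grip_width')})
d={}
for n in("scene","top"):
    c=ctrl.capture(n);d[n]=c;cv2.imwrite(f"pics/{n}0.png",c["pixels"]);print(n,c["fov_y"],c["cx"],c["cy"],c["R"],c["t"],c.keys())
pickle.dump(d,open("d.pkl","wb"))
E
```

```text
pics
{'t': 0.0, 'eef_pos': array([ 0.16869441, -0.65286984,  0.23741767]), 'tcp_rot': array([ 9.92020354e-01,  1.26073158e-01, -9.60054857e-05, -1.08013933e-03]), 'contact_force': array([ 0.05997943, -0.24840635,  0.24119064]), 'grip_width': 0.9989756299405297}
scene 46.85527375090515 317.50336066633685 238.2475599885022 [[ 0.33157754  0.94342644  0.00169976]
 [ 0.78823368 -0.27604244 -0.5499893 ]
 [-0.51840524  0.18370391 -0.83516997]] [-0.30530319 -0.36976241  1.54862256] dict_keys(['pixels', 'fov_y', 'cx', 'cy', 'R', 't'])
top 52.15881119957583 316.51636270041234 236.1258264904831 [[ 0.00692786 -0.99959842 -0.0274775 ]
 [-0.9966737  -0.00467108 -0.0813616 ]
 [ 0.08120058  0.02794977 -0.99630582]] [0.12797207 0.55956272 1.11114164] dict_keys(['pixels', 'fov_y', 'cx', 'cy', 'R', 't'])
```

View pics/scene0.png

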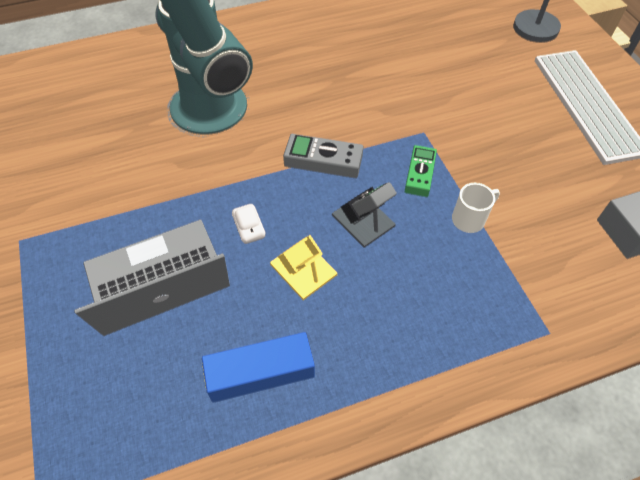

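View pics/top0.png

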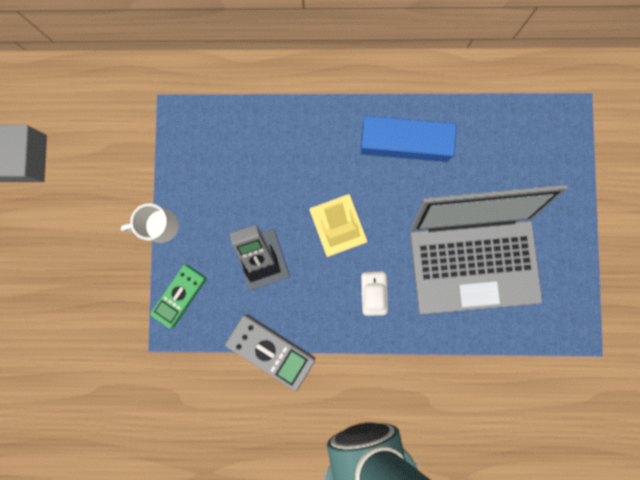

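The top view shows the laptop at right (475,255) with its lid open, and the mouse at (374,293). It also has the yellow stand look-alike at (338,225), the dark stand with a grey meter at (255,255), the pack at (408,138) and the mug at (155,223). Three things look like the meter: green at (178,296), a big grey one lying at (270,352), and a small grey one in the dark stand at (253,250). The small grey one is meant, since it is neither green nor the larger. I'll confirm it in an enlarged mosaic.

```bash
python3 - <<'E'
import cv2,pickle,numpy as np
d=pickle.load(open("d.pkl","rb"))
def crop(n,x,y,w,h,s):
    i=d[n]["pixels"][y:y+h,x:x+w]; i=cv2.resize(i,None,fx=s,fy=s,interpolation=cv2.INTER_CUBIC)
    for k in range(0,w,10):
        cv2.line(i,(k*s,0),(k*s,4 if k%50 else 10),(0,0,255),1)
    for k in range(0,h,10): cv2.line(i,(0,k*s),(4 if k%50 else 10,k*s),(0,0,255),1)
    return i
a=np.hstack([crop("top",405,180,160,140,2),crop("scene",70,215,160,140,2)])
b=np.hstack([crop("top",225,220,80,80,4),crop("scene",325,175,80,80,4)])
cv2.imwrite("pics/mos.png",np.vstack([a,b]))
E
```

```text
(no output)
```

View pics/mos.png

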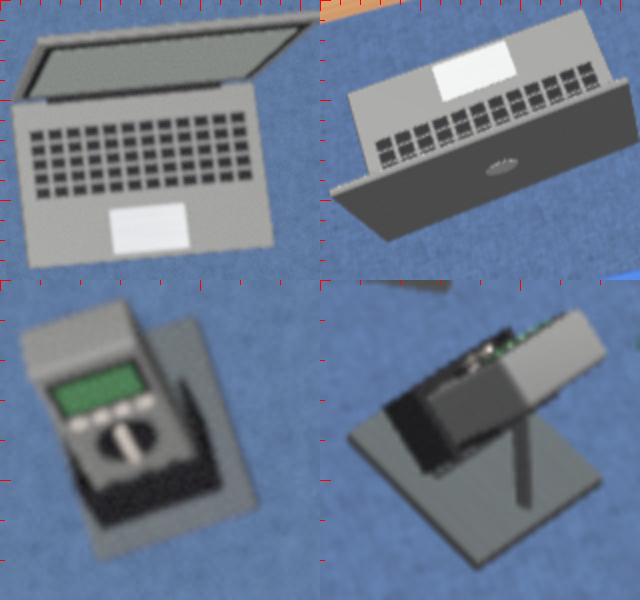

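The mosaic confirms that the small grey meter sits in the dark stand (top view about 248,245), with its display at (249,244) facing the robot. Next I fit the laptop and stand poses from corners in both views.

```bash
cat >h.py <<'E'
import pickle,numpy as np
from scipy.optimize import least_squares
d=pickle.load(open("d.pkl","rb"))
def proj(n,X):
    c=d[n];p=c["R"]@X+c["t"];f=240/np.tan(np.radians(c["fov_y"]/2))
    return np.array([c["cx"]+f*p[0]/p[2],c["cy"]+f*p[1]/p[2]])
def pl(q,P):
    c,s=np.cos(q[2]),np.sin(q[2]);return np.array([q[0]+c*P[0]-s*P[1],q[1]+s*P[0]+c*P[1],P[2]])
def lid(a,s,y,o=.01): return np.array([.095-s*np.cos(a)+o*np.sin(a),y,.018+s*np.sin(a)+o*np.cos(a)])
E
python3 - <<'E'
from h import *
def L(q):
    a=q[3]
    return [("top",(-.095,.14,.018),(420,314)),("top",(-.095,-.14,.018),(541.5,303)),
    ("scene",(-.095,-.14,.018),(84,262)),("scene",(-.095,.14,.018),(202,220)),
    ("top",lid(a,.19,.14),(424,199)),("top",lid(a,.19,-.14),(565,189)),
    ("scene",lid(a,.19,-.14),(77.5,313.5)),("scene",lid(a,.19,.14),(226,258)),
    ("scene",lid(a,0,-.14),(104,335.5)),("scene",lid(a,0,.14),(229.5,285))]
def S(q):
    z=.012
    return [("top",(.06,-.05,z),(272.5,229.5)),("top",(-.06,-.05,z),(289.5,276.2)),("top",(-.06,.05,z),(250.5,289.2)),
    ("scene",(-.06,-.05,z),(332,214.5)),("scene",(.06,-.05,z),(364.5,246)),("scene",(.06,.05,z),(395.5,225.5))]
for F,q0 in((L,[.5,-.2,0,1.7]),(S,[.45,.25,.3])):
    r=least_squares(lambda q:np.concatenate([proj(n,pl(q,P))-u for n,P,u in F(q)]),q0)
    print(r.x.round(4));print(r.fun.reshape(-1,2).round(1).tolist())
q=r.x;c,s=.5*3**.5,.5
zm=np.array([s,0,c]);xm=np.array([c,0,-s]);f0=np.array([-.02,0,.035])
for nm,x,y in(("BR",.016,-.03),("BL",.016,.03),("FR",-.016,-.03),("FL",-.016,.03)):
    P=pl(q,f0+.14*zm+x*xm+np.array([0,y,0]));print(nm,proj("top",P).round(1),proj("scene",P).round(1))
for k in(0,.07,.1): print(k,pl(q,f0+k*zm).round(4))
E
```

```text
[ 0.4915 -0.2332  0.0969  1.7794]
[[-1.6, -0.7], [-0.0, -0.6], [-0.9, -1.9], [-0.4, -2.4], [-1.8, -1.7], [1.3, -5.1], [-2.5, -2.0], [-1.0, -3.2], [-0.4, -0.3], [1.1, 0.3]]
[0.5079 0.2605 0.3396]
[[0.8, -2.6], [0.2, -0.9], [-1.3, 0.1], [-1.1, -1.6], [-0.5, -0.3], [0.1, -2.0]]
BR [256.1 221.7] [377.  207.3]
BL [228.7 231.2] [397.6 193.2]
FR [259.2 233.6] [368.8 194.5]
FL [231.3 243.3] [389.7 180.7]
0 [0.4891 0.2538 0.035 ]
0.07 [0.5221 0.2655 0.0956]
0.1 [0.5362 0.2705 0.1216]
```

```bash
cat >>h.py <<'E'
from scipy.spatial.transform import Rotation as Ro
LAP=[.4915,-.2332,.0969]; STD=[.5079,.2605,.3396]
def rows(tg,st):
    "tg: list of (pos, Rotation); prints shift cm, turn deg in tool axes"
    R0=Ro.from_quat(st["tcp_rot"])
    print("at",st["t"],np.round(st["eef_pos"],4),"F",np.round(st["contact_force"],1))
    for p,R in tg:
        print(R0.inv().apply(np.asarray(p)-st["eef_pos"]).round(3)*100,np.degrees((R0.inv()*R).as_rotvec()).round(1))
def down(yaw): return Ro.from_matrix(np.array([[np.cos(yaw),np.sin(yaw),0],[np.sin(yaw),-np.cos(yaw),0],[0,0,-1]]))
E
python3 - <<'E'
from h import *
from cell import ctrl
s=ctrl.read_state();D=down(LAP[2])
rows([((.169,-.653,.31),D),(pl(LAP,(.19,0,.31)),D),(pl(LAP,(.19,0,.175)),D)],s)
E
```

```text
at 0.1 [ 0.1687 -0.6529  0.2375] F [ 0.2 -0.6  0.3]
[ 0.  -0.  -7.2] [-0.1  0.   8.9]
[ 60.5 -29.6  -7.2] [-0.1  0.   8.9]
[ 60.5 -29.6   6.3] [-0.1  0.   8.9]
```

Call:
{"op": "send_rows", "data": {
  "moves": [
    [[0,0,-4],[0,0,4]],
    [[2,-1,-7.2],[0,0,9]],
    [[5.5,-2.7,-7.2],[0,0,9]],
    [[9,-4.4,-7.2],[0,0,9]],
    [[12.6,-6.2,-7.2],[0,0,9]],
    [[16.2,-7.9,-7.2],[0,0,9]],
    [[19.8,-9.7,-7.2],[0,0,9]],
    [[23.4,-11.4,-7.2],[0,0,9]]
  ],
  "gripper": 0,
  "squeeze": 20
}}

```text
t: 0.77
eef_pos: [0.3678, -0.4829, 0.3103]
tcp_rot: [0.999, 0.048, -0.0, -0.0]
contact_force: [0.7, -0.5, 0.6]
grip_width: 0.424
finger_force: 0.0
```

```bash
python3 - <<'E'
from h import *
from cell import ctrl
s=ctrl.read_state();D=down(LAP[2]);print(s["joint_positions"].round(2))
rows([(pl(LAP,(.19,0,.31)),D),(pl(LAP,(.19,0,.175)),D)],s)
E
```

```text
[-0.96  0.1   1.66  0.    1.38  0.51]
at 0.7667 [ 0.3678 -0.4829  0.3103] F [ 0.7 -0.5  0.6]
[ 33.7 -23.7   0. ] [-0.   0.  -0.1]
[ 33.7 -23.7  13.5] [-0.   0.  -0.1]
```

Call:
{"op": "send_rows", "data": {
  "moves": [
    [[3,-2.1,0],[0,0,0]],
    [[6,-4.2,0],[0,0,0]],
    [[9,-6.3,0],[0,0,0]],
    [[12,-8.4,0],[0,0,0]],
    [[15,-10.6,0],[0,0,0]],
    [[18,-12.7,0],[0,0,0]],
    [[21,-14.8,0],[0,0,0]],
    [[24,-16.9,0],[0,0,0]]
  ]
}}

```text
t: 1.43
eef_pos: [0.5905, -0.2919, 0.3101]
tcp_rot: [0.999, 0.048, -0.0, -0.0]
contact_force: [1.0, -0.9, -0.4]
grip_width: 0.003
finger_force: 0.0
```

Call:
{"op": "send_rows", "data": {
  "moves": [
    [[3,-2.1,0],[0,0,0]],
    [[6,-4.2,0],[0,0,0]],
    [[9.7,-6.8,0],[0,0,0]],
    [[9.7,-6.8,3.5],[0,0,0]],
    [[9.7,-6.8,7],[0,0,0]],
    [[9.7,-6.8,10.5],[0,0,0]],
    [[9.7,-6.8,13.5],[0,0,0]],
    [[9.7,-6.8,13.5],[0,0,0]]
  ]
}}

```text
t: 2.1
eef_pos: [0.6745, -0.2143, 0.1659]
tcp_rot: [0.999, 0.048, -0.007, -0.003]
contact_force: [-0.1, 0.7, -1.2]
grip_width: 0.005
finger_force: 0.0
```

```bash
python3 - <<'E'
from h import *
from cell import ctrl
import cv2
s=ctrl.read_state();D=down(LAP[2]);print(s["joint_positions"].round(2))
g=[(pl(LAP,(x,0,.175)),D) for x in(.165,.145,.125,.114)]
for a in np.radians([90,80,70,60,50,40,30,20,10,5,0]):
    P=lid(a,.17,0);P[0]+=.009;g.append((pl(LAP,P),D))
rows(g,s)
cv2.imwrite("pics/s1.png",ctrl.capture("scene")["pixels"][150:380,20:340])
E
```

```text
[-0.34  0.38  1.59 -0.    1.19  1.13]
at 2.1 [ 0.6745 -0.2143  0.1659] F [-0.1  0.7 -1.2]
[-1.9  0.1 -0.9] [-0.4  0.8 -0. ]
[-3.9  0.1 -0.9] [-0.4  0.8 -0. ]
[-5.9  0.1 -0.8] [-0.4  0.8 -0. ]
[-7.   0.1 -0.8] [-0.4  0.8 -0. ]
[-7.   0.1 -2.1] [-0.4  0.8 -0. ]
[-10.    0.1  -2. ] [-0.4  0.8 -0. ]
[-12.9   0.1  -1.3] [-0.4  0.8 -0. ]
[-15.6   0.1  -0.2] [-0.4  0.8 -0. ]
[-18.1   0.1   1.4] [-0.4  0.8 -0. ]
[-20.3   0.1   3.4] [-0.4  0.8 -0. ]
[-22.1   0.2   5.7] [-0.4  0.8 -0. ]
[-23.5   0.2   8.4] [-0.4  0.8 -0. ]
[-24.4   0.2  11.2] [-0.4  0.8 -0. ]
[-24.7   0.2  12.7] [-0.4  0.8 -0. ]
[-24.8   0.2  14.1] [-0.4  0.8 -0. ]
```

View pics/s1.png

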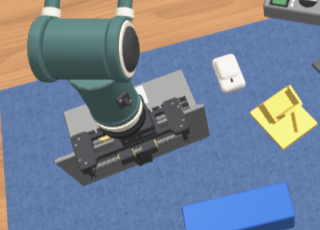

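The closed fingers are just behind the lid's outer face, at about (140,155) in the crop. Now I push the lid along its arc.

Call:
{"op": "send_rows", "data": {
  "moves": [
    [[-1.5,0,-0.3],[0,0,0]],
    [[-3,0,-0.5],[0,0,0]],
    [[-4.5,0,-0.7],[0,0,0]],
    [[-6,0,-1],[0,0,0]],
    [[-7.6,0,-1.2],[0,0,0]],
    [[-9.2,0,-1.2],[0,0,0]],
    [[-10.6,0,-1.1],[0,0,0]],
    [[-12,0,-0.7],[0,0,0]]
  ]
}}

```text
t: 2.82
eef_pos: [0.5627, -0.229, 0.1877]
tcp_rot: [0.999, 0.048, 0.004, 0.002]
contact_force: [1.1, 1.2, 2.8]
grip_width: 0.008
finger_force: 1.4
```

```bash
python3 - <<'E'
from h import *
from cell import ctrl
s=ctrl.read_state();D=down(LAP[2])
g=[]
for a in np.radians([75,70,60,50,40,30,20,10,5,0]):
    P=lid(a,.17,0);P[0]+=.009;g.append((pl(LAP,P),D))
rows(g,s)
E
```

```text
at 2.8167 [ 0.5627 -0.229   0.1877] F [1.1 1.2 2.8]
[-0.2 -0.3  0.3] [ 0.2 -0.5 -0.1]
[-1.6 -0.3  0.6] [ 0.2 -0.5 -0.1]
[-4.4 -0.3  1.7] [ 0.2 -0.5 -0.1]
[-6.9 -0.3  3.2] [ 0.2 -0.5 -0.1]
[-9.2 -0.3  5.2] [ 0.2 -0.5 -0.1]
[-11.   -0.3   7.5] [ 0.2 -0.5 -0.1]
[-12.4  -0.3  10.1] [ 0.2 -0.5 -0.1]
[-13.4  -0.3  12.9] [ 0.2 -0.5 -0.1]
[-13.7  -0.3  14.4] [ 0.2 -0.5 -0.1]
[-13.9  -0.3  15.9] [ 0.2 -0.5 -0.1]
```

Call:
{"op": "send_rows", "data": {
  "moves": [
    [[-1.5,0,0.3],[0,0,0]],
    [[-3.6,0,1.1],[0,0,0]],
    [[-5.7,0,2.3],[0,0,0]],
    [[-7.6,0,3.8],[0,0,0]],
    [[-9.3,0,5.4],[0,0,0]],
    [[-10.7,0,7.3],[0,0,0]],
    [[-11.7,0,9.2],[0,0,0]],
    [[-12.5,0,11],[0,0,0]]
  ]
}}

```text
t: 3.48
eef_pos: [0.4374, -0.2418, 0.0757]
tcp_rot: [0.999, 0.048, 0.003, 0.002]
contact_force: [0.4, -0.1, 1.6]
grip_width: 0.005
finger_force: 0.9
```

```bash
python3 - <<'E'
from h import *
from cell import ctrl
s=ctrl.read_state();D=down(LAP[2])
g=[]
for a in np.radians([20,10,5,0]):
    P=lid(a,.17,0);P[0]+=.009;g.append((pl(LAP,P),D))
rows(g,s)
E
```

```text
at 3.4833 [ 0.4374 -0.2418  0.0757] F [ 0.4 -0.1  1.6]
[ 0.2 -0.3 -1. ] [ 0.2 -0.3 -0.1]
[-0.7 -0.3  1.8] [ 0.2 -0.3 -0.1]
[-1.  -0.3  3.3] [ 0.2 -0.3 -0.1]
[-1.2 -0.4  4.8] [ 0.2 -0.3 -0.1]
```

Call:
{"op": "send_rows", "data": {
  "moves": [
    [[-0.5,0,1],[0,0,0]],
    [[-0.8,0,2],[0,0,0]],
    [[-0.9,0,2.8],[0,0,0]],
    [[-0.9,0,3.5],[0,0,0]],
    [[-0.9,0,4],[0,0,0]],
    [[-0.9,0,4.3],[0,0,0]],
    [[-0.9,0,4.5],[0,0,0]],
    [[-0.9,0,4.5],[0,0,0]]
  ]
}}

```text
t: 4.15
eef_pos: [0.4273, -0.241, 0.0284]
tcp_rot: [0.999, 0.048, -0.0, -0.0]
contact_force: [-2.3, 0.4, 6.4]
grip_width: 0.007
finger_force: 2.9
```

Call:
{"op": "send_rows", "data": {
  "moves": [
    [[0,0,0.1],[0,0,0]],
    [[0,0,0.2],[0,0,0]],
    [[0,0,0.2],[0,0,0]],
    [[0,0,0.2],[0,0,0]],
    [[0,0,0.2],[0,0,0]],
    [[0,0,0.1],[0,0,0]],
    [[0,0,-0.5],[0,0,0]],
    [[0,0,-2],[0,0,0]]
  ],
  "gripper": 8.8
}}

```text
t: 4.82
eef_pos: [0.425, -0.2392, 0.0461]
tcp_rot: [0.999, 0.048, -0.002, -0.002]
contact_force: [0.4, -0.4, 0.3]
grip_width: 0.588
finger_force: 0.0
```

```bash
cat >>h.py <<'E'
def tool(yaw,tilt): # tilt forward from vertical (deg)
    return down(yaw)*Ro.from_euler('y',-tilt,degrees=True)
E
python3 - <<'E'
from h import *
from cell import ctrl
s=ctrl.read_state();T=tool(STD[2],45);tz=T.apply([0,0,1]);print(tz)
G=np.array([.5362,.2705,.1216]);pre=G-.10*tz
print(pre)
rows([((.425,-.24,.24),down(LAP[2])),(pre,T)],s)
E
```

```text
[-0.66672249 -0.23554431 -0.70710678]
[0.60287225 0.29405443 0.19231068]
at 4.8167 [ 0.425  -0.2392  0.0461] F [ 0.4 -0.4  0.3]
[ -0.1   0.  -19.4] [-0.2  0.2 -0.1]
[ 22.7 -51.4 -14.5] [ -5.7 -44.6 -13.2]
```

```bash
sed -i "s/'y',-tilt/'y',tilt/" h.py
python3 - <<'E'
from h import *
from cell import ctrl
s=ctrl.read_state();T=tool(STD[2],45);tz=T.apply([0,0,1]);print(tz)
G=np.array([.5362,.2705,.1216]);pre=G-.10*tz
print(pre)
rows([((.425,-.24,.24),down(LAP[2])),(pre,T)],s)
E
```

```text
[ 0.66672249  0.23554431 -0.70710678]
[0.46952775 0.24694557 0.19231068]
at 4.8167 [ 0.425  -0.2392  0.0461] F [ 0.4 -0.4  0.3]
[ -0.1   0.  -19.4] [-0.2  0.2 -0.1]
[  9.  -48.  -14.5] [  5.3  45.  -13.3]
```

Call:
{"op": "send_rows", "data": {
  "moves": [
    [[0,0,-4],[0,0,0]],
    [[0,0,-8],[0,0,0]],
    [[0,0,-12],[0,0,0]],
    [[0,0,-16],[0,0,0]],
    [[0,-1.5,-19],[0,0,0]],
    [[0,-5,-20],[0,0,0]],
    [[0,-9,-20],[0,0,0]],
    [[0,-13,-20],[0,0,0]]
  ]
}}

```text
t: 5.48
eef_pos: [0.4144, -0.1102, 0.2492]
tcp_rot: [0.999, 0.047, 0.001, 0.0]
contact_force: [0.4, 0.6, -0.0]
grip_width: 0.999
finger_force: 0.0
```

```bash
python3 - <<'E'
from h import *
from cell import ctrl
s=ctrl.read_state();T=tool(STD[2],45);tz=T.apply([0,0,1]);print(s["joint_positions"].round(2))
G=np.array([.5362,.2705,.1216]);pre=G-.10*tz
rows([(pre,T)],s)
E
```

```text
[-0.32 -0.23  2.08  0.    1.28  1.16]
at 5.4833 [ 0.4144 -0.1102  0.2492] F [ 0.4  0.6 -0. ]
[  8.8 -35.    5.7] [  5.6  44.6 -13.3]
```

Call:
{"op": "send_rows", "data": {
  "moves": [
    [[0.3,-4,0],[0.6,5,-1.5]],
    [[0.6,-8,0],[1.2,10,-3]],
    [[1,-12,0],[1.8,15,-4.5]],
    [[1.5,-16,0],[2.5,20,-6]],
    [[2.5,-20,0],[3.1,25,-7.5]],
    [[3.5,-24,0],[3.7,30,-9]],
    [[4.5,-28,0],[4.3,35,-10.5]],
    [[6,-31,0.5],[5,40,-12]]
  ]
}}

```text
t: 6.15
eef_pos: [0.4437, 0.2064, 0.2449]
tcp_rot: [0.926, 0.148, 0.342, -0.061]
contact_force: [1.2, -1.6, 0.1]
grip_width: 0.995
finger_force: 0.0
```

```bash
python3 - <<'E'
from h import *
from cell import ctrl
s=ctrl.read_state();T=tool(STD[2],45);tz=T.apply([0,0,1]);print(s["joint_positions"].round(2))
G=np.array([.5362,.2705,.1216]);pre=G-.10*tz
rows([(pre,T)],s)
E
```

```text
[ 0.42 -0.55  2.45 -0.11  0.53  1.75]
at 6.15 [0.4437 0.2064 0.2449] F [ 1.2 -1.6  0.1]
[-0.6 -3.   6.5] [ 0.2  4.3 -1.2]
```

Call:
{"op": "send_rows", "data": {
  "moves": [
    [[-0.2,-1.5,1.5],[0,1.5,-0.4]],
    [[-0.4,-2.5,3],[0,3,-0.8]],
    [[-0.6,-3,4.5],[0,4.3,-1.2]],
    [[-0.6,-3,5.5],[0,4.3,-1.2]],
    [[-0.6,-3,6.5],[0,4.3,-1.2]],
    [[-0.6,-3,6.5],[0,4.3,-1.2]],
    [[-0.6,-3,6.5],[0,4.3,-1.2]],
    [[-0.6,-3,6.5],[0,4.3,-1.2]]
  ]
}}

```text
t: 6.82
eef_pos: [0.4703, 0.2435, 0.1896]
tcp_rot: [0.913, 0.154, 0.374, -0.061]
contact_force: [1.2, 0.3, 0.1]
grip_width: 0.999
finger_force: 0.0
```

```bash
python3 - <<'E'
from h import *
from cell import ctrl
import cv2
s=ctrl.read_state();T=tool(STD[2],45);tz=T.apply([0,0,1]);print(s["joint_positions"].round(2))
G=np.array([.5362,.2705,.1216])
rows([(G-.10*tz,T),(G+.019*tz,T)],s)
c=ctrl.capture("wrist");pickle.dump((s,c),open("w.pkl","wb"))
R=Ro.from_quat(s["tcp_rot"]);M=np.linalg.inv(c["tool_from_camera"]);f=240/np.tan(np.radians(c["fov_y"]/2))
img=c["pixels"].copy()
cc,ss=.5*3**.5,.5
zm=np.array([ss,0,cc]);xm=np.array([cc,0,-ss]);f0=np.array([-.02,0,.035])
for k in(0,.03,.14):
  for x in(-.016,.016):
    for y in(-.03,.03):
      P=R.inv().apply(pl(STD,f0+k*zm+x*xm+np.array([0,y,0]))-s["eef_pos"])
      p=M[:3,:3]@P+M[:3,3];u=(c["cx"]+f*p[0]/p[2],c["cy"]+f*p[1]/p[2])
      cv2.circle(img,(int(u[0]),int(u[1])),3,(0,0,255) if x<0 else (255,0,255),-1);print(k,x,y,np.round(u))
cv2.imwrite("pics/w1.png",img)
E
```

```text
[ 0.51 -0.38  2.49 -0.48  0.29  2.16]
at 6.8167 [0.4703 0.2435 0.1896] F [1.2 0.3 0.1]
[ 0.2 -0.4 -0.2] [ 0.4  0.5 -0.1]
[ 0.3 -0.4 11.7] [ 0.4  0.5 -0.1]
0 -0.016 -0.03 [348. 359.]
0 -0.016 0.03 [275. 359.]
0 0.016 -0.03 [346. 330.]
0 0.016 0.03 [278. 330.]
0.03 -0.016 -0.03 [350. 333.]
0.03 -0.016 0.03 [272. 333.]
0.03 0.016 -0.03 [347. 305.]
0.03 0.016 0.03 [276. 305.]
0.14 -0.016 -0.03 [359. 204.]
0.14 -0.016 0.03 [260. 204.]
0.14 0.016 -0.03 [354. 183.]
0.14 0.016 0.03 [266. 183.]
```

View pics/w1.png

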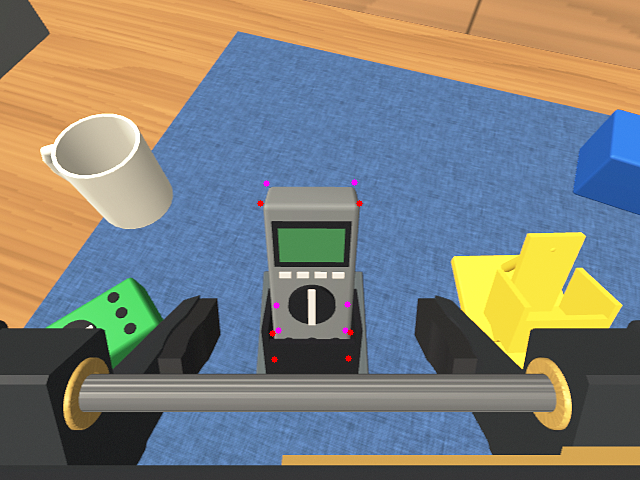

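The predicted corners match the meter within about 5 mm: its top end is at (311,190) and it is centred between the open fingers. The wrist is close to singular (q5 = 0.29), so I'll check with a quick kinematic fit.

```bash
python3 - <<'E'
from h import *
D=[(.264,1.604,.675,.2375),(.10,1.66,.607,.3103),(.38,1.59,.7077,.1659),(-.23,2.08,.4288,.2492)]
def m(p,q2,q3): return p[0]+p[2]*np.sin(q2)+p[3]*np.sin(q2+q3+p[4]), p[1]+p[2]*np.cos(q2)+p[3]*np.cos(q2+q3+p[4])
r=least_squares(lambda p:np.concatenate([np.array(m(p,a,b))-(c,d) for a,b,c,d in D]),[0,.1,.4,.4,0]);p=r.x
print(p.round(3),r.fun.round(3))  # p1 = h-L
# L from tilted state (45 fwd)
w=m(p,-.38,2.49);print("wrist r,z-L",w,"L~",(np.hypot(.4703,.2435)-w[0])/.707)
for L in ((np.hypot(.4703,.2435)-w[0])/.707,):
  def ik(R,z,t):  # tcp r,z, tilt fwd
    t=np.radians(t);wr=R-L*np.sin(t);wz=z+L*np.cos(t)-L
    s=least_squares(lambda q:np.array(m(p,*q))-(wr,wz),[0,2]).x
    return s.round(2),round(np.pi-t-s.sum(),2)
  for t in(45,35,30,25,15):
    a=np.radians(t);print(t,"grasp",ik(.6+.019*np.sin(a),.1216-.019*np.cos(a),t),"drawn",ik(.635+.019*np.sin(a),.19-.019*np.cos(a),t),"final",ik(.52-.019*np.sin(np.pi/3-a),.2,t-60))
E
```

```text
[ 0.014 -0.076  0.507  0.556  0.026] [-0.002 -0.001  0.001 -0.     0.001 -0.    -0.     0.001]
wrist r,z-L (np.float64(0.2954472778404301), np.float64(0.09710919157870862)) L~ 0.3311895387253703
45 grasp (array([0. , 2.4]), np.float64(-0.04)) drawn (array([-0.06,  2.29]), np.float64(0.13)) final (array([0.16, 1.82]), np.float64(1.42))
35 grasp (array([0.01, 2.3 ]), np.float64(0.22)) drawn (array([-0.03,  2.18]), np.float64(0.38)) final (array([0.28, 1.72]), np.float64(1.58))
30 grasp (array([0.03, 2.24]), np.float64(0.34)) drawn (array([-0.  ,  2.12]), np.float64(0.5)) final (array([0.33, 1.68]), np.float64(1.66))
25 grasp (array([0.05, 2.19]), np.float64(0.46)) drawn (array([0.03, 2.06]), np.float64(0.61)) final (array([0.39, 1.63]), np.float64(1.73))
15 grasp (array([0.12, 2.07]), np.float64(0.69)) drawn (array([0.1 , 1.94]), np.float64(0.83)) final (array([0.49, 1.56]), np.float64(1.88))
```

```bash
cat >>h.py <<'E'
G=np.array([.5362,.2705,.1216]);T25=tool(STD[2],25);tz=T25.apply([0,0,1])
E
python3 - <<'E'
from h import *
from cell import ctrl
s=ctrl.read_state()
rows([(G-.08*tz,T25)],s)
E
```

```text
at 6.8667 [0.4705 0.2435 0.1901] F [-0.1 -0.8  0.6]
[ 2.9 -0.4  2.3] [  0.4 -19.6  -0.2]
```

Call:
{"op": "send_rows", "data": {
  "moves": [
    [[0.5,-0.1,0.4],[0,-4,0]],
    [[1.2,-0.2,0.9],[0.2,-8,0]],
    [[1.8,-0.3,1.4],[0.3,-12,0]],
    [[2.4,-0.4,1.9],[0.4,-16,-0.1]],
    [[2.9,-0.4,2.3],[0.4,-19.6,-0.2]],
    [[2.9,-0.4,2.3],[0.4,-19.6,-0.2]],
    [[2.9,-0.4,2.3],[0.4,-19.6,-0.2]],
    [[2.9,-0.4,2.3],[0.4,-19.6,-0.2]]
  ]
}}

```text
t: 7.53
eef_pos: [0.5032, 0.2589, 0.193]
tcp_rot: [0.962, 0.165, 0.213, -0.036]
contact_force: [0.0, -1.1, 0.7]
grip_width: 1.0
finger_force: 0.0
```

```bash
python3 - <<'E'
from h import *
from cell import ctrl
s=ctrl.read_state();print(s["joint_positions"].round(2))
rows([(G-.08*tz,T25),(G-.03*tz,T25),(G+.019*tz,T25)],s)
E
```

```text
[ 0.46 -0.16  2.2  -0.08  0.67  1.75]
at 7.5333 [0.5032 0.2589 0.193 ] F [ 0.  -1.1  0.7]
[ 0.2  0.  -0.1] [0.  0.1 0. ]
[0.2 0.  4.9] [0.  0.1 0. ]
[0.2 0.  9.8] [0.  0.1 0. ]
```

Call:
{"op": "send_rows", "data": {
  "moves": [
    [[0.1,0,1.5],[0,0,0]],
    [[0.1,0,3],[0,0,0]],
    [[0.1,0,4.5],[0,0,0]],
    [[0.1,0,6],[0,0,0]],
    [[0.1,0,7.5],[0,0,0]],
    [[0.1,0,9],[0,0,0]],
    [[0.1,0,9.8],[0,0,0]],
    [[0.1,0,9.8],[0,0,0]]
  ]
}}

```text
t: 8.2
eef_pos: [0.5415, 0.2724, 0.1023]
tcp_rot: [0.963, 0.165, 0.211, -0.036]
contact_force: [-0.3, -0.7, -0.0]
grip_width: 1.001
finger_force: 0.0
```

```bash
python3 - <<'E'
from h import *
from cell import ctrl
import cv2
s=ctrl.read_state();print(s["joint_positions"].round(2))
rows([(G+.019*tz,T25)],s)
cv2.imwrite("pics/w2.png",ctrl.capture("wrist")["pixels"])
E
```

```text
[ 0.45  0.04  2.2  -0.1   0.48  1.76]
at 8.2 [0.5415 0.2724 0.1023] F [-0.3 -0.7 -0. ]
[ 0.3  0.  -0.1] [0.  0.3 0.1]
```

View pics/w2.png

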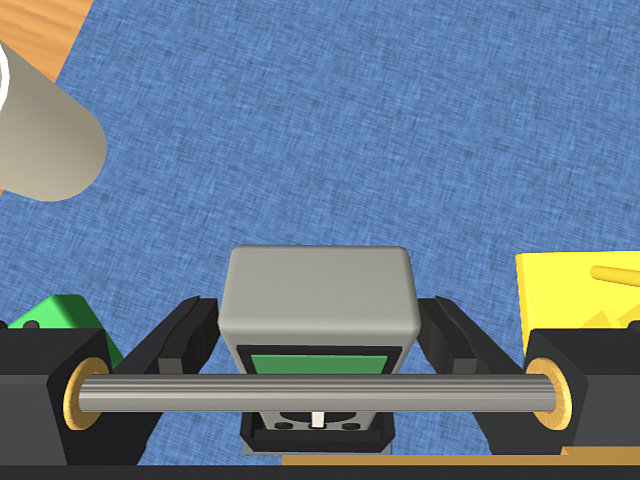

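The meter is centred between the fingers, with its top end at (318,290). Now I close the gripper.

Call:
{"op": "send_rows", "data": {
  "moves": [
    [[0,0,0],[0,0,0]],
    [[0,0,0],[0,0,0]],
    [[0,0,0],[0,0,0]],
    [[0,0,0],[0,0,0]],
    [[0,0,0],[0,0,0]],
    [[0,0,0],[0,0,0]],
    [[0,0,0],[0,0,0]],
    [[0,0,0],[0,0,0]]
  ],
  "gripper": 4,
  "squeeze": 40
}}

```text
t: 8.92
eef_pos: [0.5443, 0.2737, 0.1058]
tcp_rot: [0.962, 0.165, 0.213, -0.036]
contact_force: [-1.1, -1.0, 4.3]
grip_width: 0.68
finger_force: 40.0
```

```bash
python3 - <<'E'
from h import *
from cell import ctrl
s=ctrl.read_state();print(s["finger_force"],s["grip_width"])
zm=np.array([.5*np.cos(STD[2]),.5*np.sin(STD[2]),.866]);p=s["eef_pos"];R=Ro.from_quat(s["tcp_rot"])
rows([(p+k*zm,R) for k in(.02,.08,.1)],s)
E
```

```text
39.98697675007861 0.6799372398210145
at 8.9167 [0.5443 0.2737 0.1058] F [-1.1 -1.   4.3]
[ 1.6  0.  -1.1] [0. 0. 0.]
[ 6.6  0.  -4.6] [0. 0. 0.]
[ 8.2  0.  -5.7] [0. 0. 0.]
```

Call:
{"op": "send_rows", "data": {
  "moves": [
    [[0.8,0,-0.6],[0,0,0]],
    [[1.6,0,-1.1],[0,0,0]],
    [[2.8,0,-2],[0,0,0]],
    [[4,0,-2.8],[0,0,0]],
    [[5.4,0,-3.8],[0,0,0]],
    [[6.8,0,-4.7],[0,0,0]],
    [[8.2,0,-5.7],[0,0,0]],
    [[8.2,0,-5.7],[0,0,0]]
  ]
}}

```text
t: 9.58
eef_pos: [0.595, 0.292, 0.1964]
tcp_rot: [0.961, 0.165, 0.217, -0.037]
contact_force: [-0.2, 0.7, -0.8]
grip_width: 0.676
finger_force: 40.0
```

Call:
{"op": "send_rows", "data": {
  "moves": [
    [[0,0,-1],[0,0,0]],
    [[0,0,-3],[0,0,0]],
    [[0,0,-5],[0,0,0]],
    [[0,0,-5],[0,0,0]],
    [[0,0,-5],[0,0,0]],
    [[0,0,-5],[0,0,0]],
    [[0,0,-5],[0,0,0]],
    [[0,0,-5],[0,0,0]]
  ]
}}

```text
t: 10.25
eef_pos: [0.5705, 0.2829, 0.2345]
tcp_rot: [0.963, 0.165, 0.211, -0.036]
contact_force: [-1.0, -0.1, -1.7]
grip_width: 0.677
finger_force: 40.0
```

```bash
python3 - <<'E'
from h import *
from cell import ctrl
import cv2
s=ctrl.read_state();print(s["joint_positions"].round(2))
# final: tool in arm plane, meter level; meter middle at lid middle
F=tool(-.43,-35); 
# meter middle in tool frame: grasp at k=.1 -> middle is -0.03*zm from grasp point
Rg=Ro.from_quat([.962,.165,.213,-.036]);zm=np.array([.5*np.cos(STD[2]),.5*np.sin(STD[2]),.866])
off=np.array([0,0,-.019])+Rg.inv().apply(-.03*zm)
c=pl(LAP,(0,0,.22));p=c-F.apply(off)
print("final tcp",p,"zm",F.apply(Rg.inv().apply(zm)))
rows([(p,F)],s)
d["scene"]=ctrl.capture("scene");t=ctrl.capture("top")
cv2.imwrite("pics/s2.png",np.hstack([d["scene"]["pixels"][100:380,60:460],t["pixels"][140:420,180:580]]))
E
```

```text
[ 0.45 -0.05  2.02 -0.07  0.75  1.71]
final tcp [ 0.50885198 -0.24118572  0.20445707] zm [ 9.08594903e-01 -4.17625208e-01  6.98647658e-04]
at 10.25 [0.5705 0.2829 0.2345] F [-1.  -0.1 -1.7]
[-22.4  47.3  -7. ] [  4.2 -56.7  45.9]
```

View pics/s2.png

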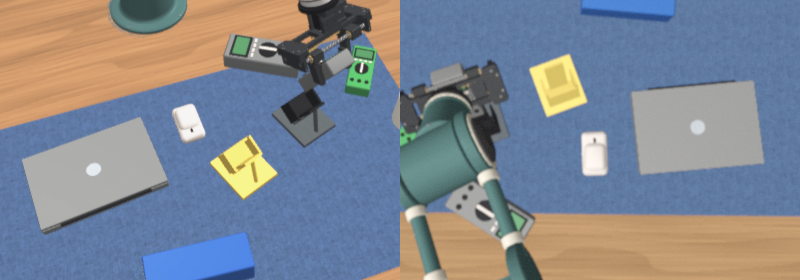

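The lid lies flat and shut at (95,172) in the scene crop, the stand at (303,118) is empty and the meter is in the fingers. Now I carry it to the laptop while turning it.

Call:
{"op": "send_rows", "data": {
  "moves": [
    [[-0.9,3,-1.4],[0.3,-3.5,2.9]],
    [[-1.8,5.9,-2.8],[0.5,-7.1,5.7]],
    [[-2.9,8.9,-4.1],[0.8,-10.6,8.6]],
    [[-4,11.8,-5.3],[1,-14.2,11.5]],
    [[-5.1,14.8,-6.2],[1.3,-17.7,14.3]],
    [[-6.3,17.7,-7.1],[1.6,-21.3,17.2]],
    [[-7.7,20.7,-7.6],[1.8,-24.8,20.1]],
    [[-9.1,23.7,-8],[2.1,-28.4,23]]
  ]
}}

```text
t: 11.02
eef_pos: [0.5414, 0.0195, 0.2718]
tcp_rot: [0.997, -0.021, -0.043, -0.054]
contact_force: [0.1, -0.1, -2.5]
grip_width: 0.675
finger_force: 40.0
```

```bash
python3 - <<'E'
from h import *
from cell import ctrl
s=ctrl.read_state();print(s["joint_positions"].round(2),s["finger_force"])
rows([([.5089,-.2412,.2045],tool(-.43,-35))],s)
E
```

```text
[-0.07  0.05  1.8   0.1   1.39  1.52] 39.988829956782865
at 11.0167 [0.5414 0.0195 0.2718] F [ 0.1 -0.1 -2.5]
[-1.7 26.8  4.1] [  1.9 -28.4  22.8]
```

Call:
{"op": "send_rows", "data": {
  "moves": [
    [[-0.2,3.6,0.2],[0.3,-3.8,3]],
    [[-0.4,7.2,0.6],[0.5,-7.6,6.1]],
    [[-0.7,10.8,1.2],[0.8,-11.4,9.1]],
    [[-0.9,14.4,1.8],[1,-15.2,12.2]],
    [[-1.1,18,2.5],[1.3,-19,15.2]],
    [[-1.3,21.5,3.2],[1.5,-22.8,18.3]],
    [[-1.5,24.5,3.7],[1.7,-26,20.9]],
    [[-1.7,26.8,4.1],[1.9,-28.4,22.8]]
  ]
}}

```text
t: 11.68
eef_pos: [0.5084, -0.243, 0.2012]
tcp_rot: [0.931, -0.204, -0.295, -0.064]
contact_force: [-0.1, -0.3, -1.6]
grip_width: 0.676
finger_force: 40.0
```

Call:
{"op": "send_rows", "data": {
  "moves": [
    [[0,0,0],[0,0,0]],
    [[0,0,0],[0,0,0]],
    [[0,0,0],[0,0,0]],
    [[0,0,0],[0,0,0]],
    [[0,0,0],[0,0,0]],
    [[0,0,0],[0,0,0]],
    [[0,0,0],[0,0,0]],
    [[0,0,0],[0,0,0]]
  ]
}}

```text
t: 12.35
eef_pos: [0.5086, -0.2395, 0.2043]
tcp_rot: [0.932, -0.202, -0.293, -0.063]
contact_force: [0.3, -0.3, -2.3]
grip_width: 0.682
finger_force: 40.0
```

```bash
python3 - <<'E'
from h import *
from cell import ctrl
import cv2
s=ctrl.read_state();print(s["joint_positions"].round(2),s["finger_force"])
rows([([.5089,-.2412,.2045],tool(-.43,-35))],s)
# expected tool-frame directions of the meter: level check
a,b,w=ctrl.capture("scene"),ctrl.capture("top"),ctrl.capture("wrist")
pickle.dump((s,a,b,w),open("f.pkl","wb"))
cv2.imwrite("pics/s3.png",np.vstack([np.hstack([cv2.resize(a["pixels"][160:360,20:286],(400,300)),cv2.resize(b["pixels"][160:360,340:606],(400,300))]),cv2.resize(w["pixels"],(800,600))[300:600]]))
E
```

```text
[-0.47  0.48  1.49 -0.03  1.78  1.53] 39.98962785524782
at 12.35 [ 0.5086 -0.2395  0.2043] F [ 0.3 -0.3 -2.3]
[ 0.1  0.1 -0.1] [ 0.1 -0.1  0.2]
```

View pics/s3.png

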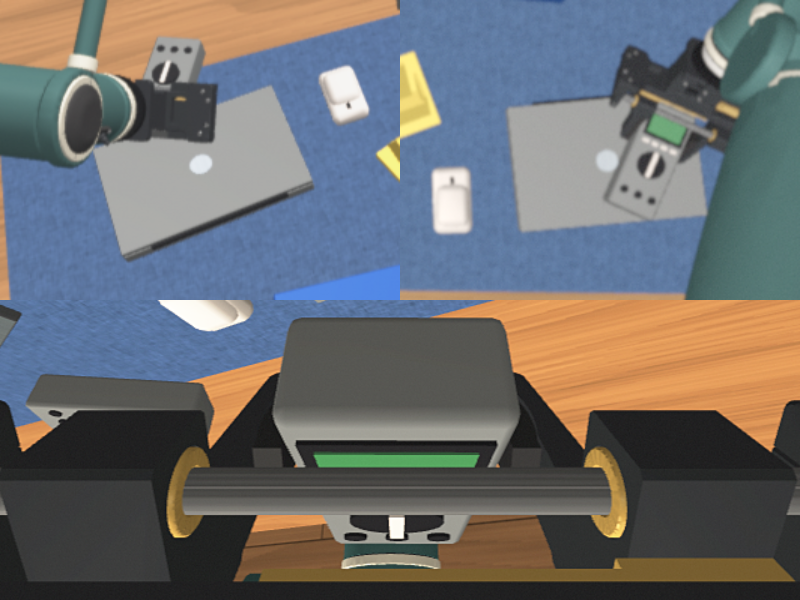

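```bash
python3 - <<'E'
from h import *
s,a,b,w=pickle.load(open("f.pkl","rb"));d["top"]=b
print("top pred lid-mid@.22",proj("top",pl(LAP,(0,0,.22))))
M=np.linalg.inv(w["tool_from_camera"]);f=240/np.tan(np.radians(w["fov_y"]/2))
def fit(obs):
    # q: pitch of meter x axis from tool z about tool y, centre of top end in tool frame (x,z), y
    def g(q):
        R=Ro.from_euler('y',q[0]);o=[]
        for x,y in((.016,.03),(.016,-.03),(-.016,.03),(-.016,-.03)):
            # meter x->tool z, meter z->tool x, meter y->-tool y(sign symmetric)
            P=np.array([q[1],q[3],q[2]])+R.apply([0,y,x]);p=M[:3,:3]@P+M[:3,3]
            o.append((w["cx"]+f*p[0]/p[2],w["cy"]+f*p[1]/p[2]))
        o=np.array(o);return o[np.lexsort((o[:,0],o[:,1]>o[:,1].mean()))]
    r=least_squares(lambda q:(g(q)-obs).ravel(),[.6,.03,-.04,0]);print(np.degrees(r.x[0]),r.x,r.fun.round(1))
fit(np.array([[235,247],[405,247],[219,333],[420,333]],float))
o=np.array([[292,318],[505,318],[274,412],[519,412]],float)/1.25; fit(o)
E
```

```text
top pred lid-mid@.22 [506.45514133 264.15116342]
35.992134806509256 [ 0.62818126  0.03007756 -0.03734803  0.00186562] [-0.9  0.  -0.1  0.2  0.6 -0.2  0.2  0. ]
27.667483086256652 [ 0.48288868  0.0284158  -0.03504534  0.00129392] [ 1.7 -0.7 -3.6 -0.5 -0.7  0.4  2.2  0.6]
```

The wrist view shows the meter's end pitched about 7° in the grip compared with before. That is inside the 17° tolerance, but I'll correct it with the tool's tilt.

Call:
{"op": "send_rows", "data": {
  "moves": [
    [[0,0,0],[0,2,0]],
    [[0,0,0],[0,4,0]],
    [[0,0,0],[0,6,0]],
    [[0,0,0],[0,7,0]],
    [[0,0,0],[0,7,0]],
    [[0,0,0],[0,7,0]],
    [[0,0,0],[0,7,0]],
    [[0,0,0],[0,7,0]]
  ]
}}

```text
t: 13.17
eef_pos: [0.5084, -0.2401, 0.2033]
tcp_rot: [0.948, -0.206, -0.237, -0.051]
contact_force: [0.2, -0.0, -1.3]
grip_width: 0.679
finger_force: 40.0
```

Call:
{"op": "send_rows", "data": {
  "moves": [
    [[0,0,0],[0,0,0]],
    [[0,0,0],[0,0,0]],
    [[0,0,0],[0,0,0]],
    [[0,0,0],[0,0,0]],
    [[0,0,0],[0,0,0]],
    [[0,0,0],[0,0,0]],
    [[0,0,0],[0,0,0]],
    [[0,0,0],[0,0,0]]
  ]
}}

```text
t: 13.83
eef_pos: [0.5084, -0.2401, 0.2037]
tcp_rot: [0.948, -0.206, -0.236, -0.051]
contact_force: [-0.6, -0.1, -1.5]
grip_width: 0.678
finger_force: 40.0
```

```bash
python3 - <<'E'
from cell import ctrl
import cv2,numpy as np
a,b,w=[ctrl.capture(n)["pixels"] for n in("scene","top","wrist")]
cv2.imwrite("pics/s4.png",np.vstack([np.hstack([cv2.resize(a[160:360,20:286],(400,300)),cv2.resize(b[160:360,340:606],(400,300))]),cv2.resize(w,(800,600))[300:600]]))
E
```

```text
(no output)
```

View pics/s4.png

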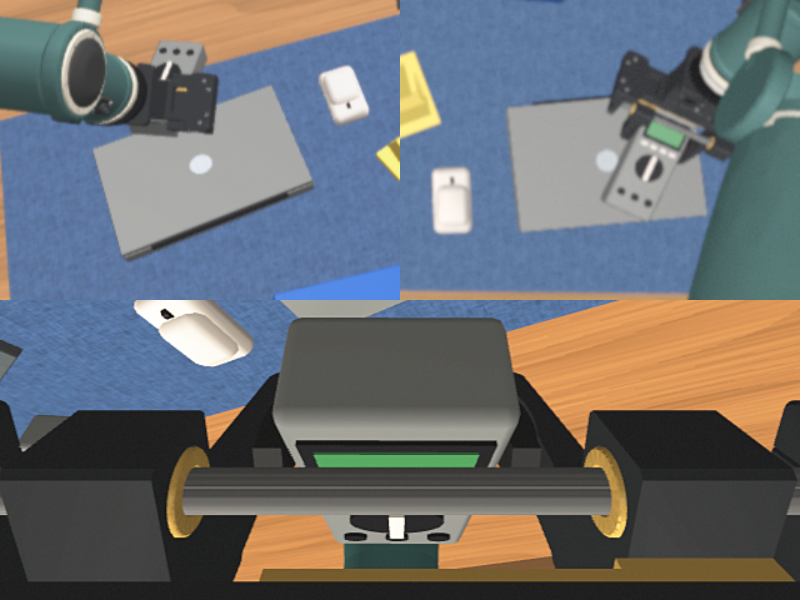

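The meter is held steady and unchanged in the grip, with its end at (396,360). Its display faces up over the shut lid, and in the top crop its middle is at about (648,168). Handing in.

```bash
python3 -c "
from cell import ctrl
print(ctrl.close_job())"
```

```text
the job is handed in; nothing more can be done
None
```

I handed the job in at about 14 s with the lid shut and the small grey multimeter in the gripper, display up and about level, roughly 19 cm above the middle of the closed laptop; no verdict came back, and I saw nothing else in the scene disturbed.

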